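# Take a gauge reading on a sloping specimen

## Task

Prepare and take a reading: first swing the gauge's range lever round into the notch marked by the small square plate and let go of it. Then lift the probe out of its rest and hold it on the sloping metal specimen with its tip inside the scribed ring, the probe square to the specimen's face, pressed gently so that its spring tip is pushed in about half-way. Finish while still holding the probe there in the gripper, and leave the bottle, the beaker and the weight where they stand.

Things in the scene. Friction and masses are not known exactly. Their poses are not given: they have to be found in the camera images.
- lever_pivot (a point): Point on the range lever's vertical hinge axis, 102 mm above the table. The lever is on the gauge console, a grey box 225 x 260 mm, top 50 mm above the table. Axes: x from the console's robot side to its far side, z up. Three notches, each an engraved radial line, lie at radius 125 mm on the robot's side: towards -x of this frame and 0.7 rad to either side.
- lever_knob (a point): Middle of the lever's upright black round knob, 24 mm diameter, reaching from 73 to 125 mm above the table; this point is on its axis, 102 mm above the table, 90 mm from the hinge axis. The steel lever arm below it (14 mm wide, top 73 mm above the table) ends in a thin pointer that reaches 129 mm from the axis.
- lever_pointer (a point): Point on the lever's thin pointer, 125 mm from the hinge axis, 66 mm above the table; it moves with the lever and comes over the middle of a notch's plate or plug when the lever is in that notch.
- lever (a joint): Lever angle, rad: 0 pointing to -x of the console (towards the robot), growing counter-clockwise seen from above; stops at +-0.715. Sprung notches at -0.7, 0, +0.7: 2 to 4 N at the knob takes it over the hump half-way between two; past it, it drops into the next notch and stays. Starts in the -0.7 notch (console's +y side).
- marker_mid (a point): Middle of the top of the marker, a plain steel square plate 24 x 24 x 8 mm fixed on the console's top at the notch to be used (the middle one or the one at +0.7), 58 mm above the table. The other notches have round steel plugs of 14 mm diameter and 3 mm height.
- probe_grip (a point): Middle of the probe's black round handle, 28 mm diameter, 72 mm long along z (z from tip to handle end). Probe about 0.17 kg, upright in its rest. Below this point: steel collar (36 mm diameter) from 36 to 42 mm, steel nose (18 mm diameter) to 92 mm, then the rounded spring tip (7 mm diameter), its end 114 mm below when not pressed.
- probe: The whole probe; origin on its axis at the collar's underside, 42 mm below the handle's middle, z from tip to handle.
- probe_tip (a point): End of the probe's spring tip, on its axis; it moves up towards the handle as it is pushed in.
- plunger (a joint): How far the probe's spring tip is pushed in, m: 0 free, 0.016 at its stop. Spring: 1 N to start, 250 N/m, so 3 N half-way and 5 N at the stop.
- rest: Grey plastic block 70 x 70 x 80 mm tall, with a vertical hole of 22 mm diameter right through its middle in which the probe's nose hangs, the collar lying on the top; origin at the middle of its underside.
- spot (a point): Centre of the scribed ring (24 to 28 mm diameter) on the specimen's upper face. z is the outward normal of that face, which slopes at 0.26 rad (15 degrees) and faces up and towards -x of the stage; about 75 mm above the table. The ring lies 12 mm up the slope and 18 mm to the -y side of the face's middle.
- coupon: The specimen: a plain aluminium plate 120 x 130 x 12 mm, fixed on the sloping stage (base 150 x 150 mm), held by a dark strip 12 mm wide and 5 mm high along each side (centres 59 mm left and right of the middle); origin at the middle of its upper face, x up the slope, z outward from the face.
- flask: Bystander: white plastic bottle, 56 mm diameter, 120 mm tall, origin at the middle of its underside.
- beaker: Bystander: glass beaker, 64 mm diameter, 70 mm tall, origin at the middle of its underside.
- weight: Bystander: steel calibration weight, 36 mm diameter, 52 mm tall, origin at the middle of its underside.
Not all that is in view belongs to the job. What is shaped like the probe but pink or red is not meant.

How it is judged:
By the outcome, as a careful person would: the job done as asked, in the order asked, and still so for the second after the job is handed in, while the arm keeps its last pose, push and grip.
It also fails if it takes over 48 s, if anything falls off the work surface, if the arm or the gripper's body presses on something with over 40 N, if the wrist force passes 120 N, or if a joint passes its speed limit or range.

## Robot

A 6-joint arm with a two-finger parallel gripper is mounted at the origin on the work surface. World frame = base frame: x ahead of the robot, y to its left, z up, the work surface at z = 0. Lengths are in m, angles in rad, forces in N, time in s.
With the tool pointing down it reaches from about 0.425 to 0.95 m from the base axis. Payload 3.5 kg.
Tool frame: the origin (TCP) lies between the finger pads; the fingertips stand 25 mm ahead of it and the grasp point (between the pads) lies 6 mm ahead of it (ctrl.finger_overhang is the distance from the TCP to the fingertips, in m); x points along the fingers, y is the direction in which the jaws open and shut, and the axes are right-handed (so a half turn about x gives the same grasp; the last joint's range is limited). The gripper opens to 85 mm and grips with 20 to 120 N. Pads are 22 mm wide; open, the fingers measure 114 mm over their backs; the gripper's body (76 mm by 85 mm) begins 54 mm behind the grasp point. The pads swing forward as they close: fully open they stand 13 mm farther back than shut.
Start: joints at [1.077, 0.286, 1.577, -0, 1.279, -0.15], TCP at [0.227, 0.635, 0.256] pointing down, gripper open.
Joint ranges: [-2.77, 2.77], [-0.9, 2.22], [0.21, 2.48], [-1.53, 4.67], [0.24, 2.81], [-2.84, 2.84]. Speed limits (rad/s): [2.79, 2.79, 3.14, 3.14, 3.14, 3.14].

## Interface

Orientations are given as a unit quaternion [x, y, z, w].
In Python, from plant import ctrl gives the robot as it stands.
- The arm moves only by the tool play_rows, never from a script. Its argument "targets" is a list of rows, each an object with "delta_pos": the shift along the world's x, y, z normalised to -1 to 1, where 1 is 1000 mm, a list of three; "delta_rot": the turn, a rotation vector about the world's x, y, z normalised to -1 to 1, where 1 is pi rad, a list of three; "claw": the finger opening in mm, from 0 to 85.4. In form: [{"delta_pos": [tx, ty, tz], "delta_rot": [wx, wy, wz], "claw": claw}, ...]. A call has 1 to 20 rows; each row is the pose to reach, as a shift and turn from the pose measured when the call began, turning the shorter way round; what a row does not reach only later rows make up. A row lasts 1/12 s, in which the tool goes at most 41.7 mm and 7.16 degrees, less where a joint would pass 70% of its speed; a pose out of reach is approached as far as the arm can. A call with a number of a shift or a turn outside -1 to 1 is refused whole. A call with a gripper value outside its range is refused whole. The fingers move at their own pace and stop on an object; "newtons" is the grip in N (left out, the last holds). Time passes only in rows, so rows that repeat a pose let the fingers close. It gives the time, the measured TCP pose, the force and the opening at its end, in the units of the state.
- ctrl.get_state(): the state, without advancing time (a new reading comes with each control period).
- ctrl.read_camera(name): name is "side" or "top"; returns the picture (384x512x3 uint8, blue, green, red); there is no depth.
- ctrl.calibration(name): a dict with "fx", "fy", "cx", "cy" (pixels), "camera_from_world" (4x4, takes a point from world to camera coordinates). Camera axes: x right, y down, z forward; pixel columns grow to the right and rows downward; lengths in m; the calibration is good to about 2 mm. A picture is of the moment at which its call begins. calibration takes no time and is no camera call.
- ctrl.sign_off(): hands the job in, once; it reports no verdict.
The state is a dict: "time": time; "qpos": joint angles; "dq": joint speeds; "joint_efforts": joint torques, N m; "eef_pos": TCP position; "tcp_rot": TCP orientation; "contact_force": force on the tool from outside, world axes, zero at the start; "wrist_torque": the same for the moment, N m; "opening": opening from 0.0 (shut) to 1.0 (fully open).
Only numpy, scipy, OpenCV 4.12 (cv2) and the standard library are available. Lean on these libraries where they do the work, as an engineer would, in place of code of your own. Each camera call takes 0.05 s, during which the arm holds its last target. There are 200 camera calls.

## Working session

There is one attempt and no reset: what is moved stays moved. The work goes in short steps, Python scripts to look and compute and a tool call to move; the robot and the scene stay as the last step left them, time stands still between calls to the robot, and variables do not carry over. Pictures are saved under pics/ and viewed, about 8 in all and at most 12, crops included, and the job is handed in when it is done.

Besides the shell and the picture viewer there is one more tool, called by a JSON object that holds its "method" and its "body", one argument or row to a line. play_rows: Moves the arm, as the interface text tells. Its arguments: {"type":"object","properties":{"targets":{"type":"array"},"newtons":{"type":"number"}},"required":["targets"]}

```bash
mkdir -p pics; cat > h.py <<'E'
import numpy as np, cv2
from plant import ctrl
def shot(n,f):
    im=np.array(ctrl.read_camera(n)); cv2.imwrite('pics/'+f,im); return im
def ray(n,u,v):
    c=ctrl.calibration(n); T=np.array(c['camera_from_world']); R=T[:3,:3]
    o=-R.T@T[:3,3]; d=R.T@np.array([(u-c['cx'])/c['fx'],(v-c['cy'])/c['fy'],1]); return o,d
def onz(n,u,v,z):
    o,d=ray(n,u,v); return o+d*(z-o[2])/d[2]
def proj(n,p):
    c=ctrl.calibration(n); T=np.array(c['camera_from_world']); q=T[:3,:3]@np.array(p)+T[:3,3]
    return np.array([c['fx']*q[0]/q[2]+c['cx'],c['fy']*q[1]/q[2]+c['cy']])
def tri(uv1,uv2):
    A=[];b=[]
    M=np.zeros((3,3));v=np.zeros(3)
    for n,uv in (('top',uv1),('side',uv2)):
        o,d=ray(n,*uv); d=d/np.linalg.norm(d); P=np.eye(3)-np.outer(d,d); M+=P; v+=P@o
    return np.linalg.solve(M,v)
E
python3 - <<'E'
from h import *
a=shot('top','t0.png'); b=shot('side','s0.png')
for n in ('top','side'): 
    o,d=ray(n,256,192); print(n,o.round(3),d.round(3),ctrl.calibration(n)['fx'])
print(ctrl.get_state(), ctrl.finger_overhang)
E
```

```text
top [ 0.489 -0.029  1.111] [ 0.103  0.019 -0.995] 435.05543741122557
side [ 0.231 -0.612  0.65 ] [ 0.43   0.658 -0.619] 407.31744143330843
{'time': 0.1, 'qpos': array([ 1.07697267e+00,  2.87137418e-01,  1.57803441e+00,  1.46723774e-06,
        1.27859200e+00, -1.49994122e-01]), 'dq': array([-0.00073738, -0.00119616, -0.00379375, -0.00052891, -0.00019417,
       -0.00105464]), 'joint_efforts': array([ 4.60110659e-04, -4.07294941e+01, -2.93699402e+01, -1.62836927e-04,
        3.41063678e-03,  1.13677669e-05]), 'eef_pos': array([0.22724852, 0.63502359, 0.25504314]), 'tcp_rot': array([ 0.12023623,  0.69692623, -0.12169231,  0.69643956]), 'contact_force': array([ 0.27296507, -0.17425488, -0.13154643]), 'wrist_torque': array([ 0.00142086, -0.02290217, -0.01605297]), 'opening': 0.9965004547687127} 0.025
```

View pics/t0.png

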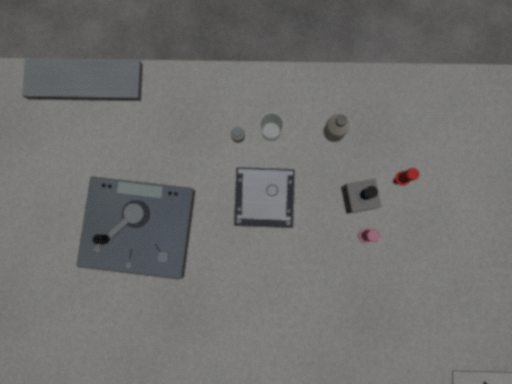

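View pics/s0.png

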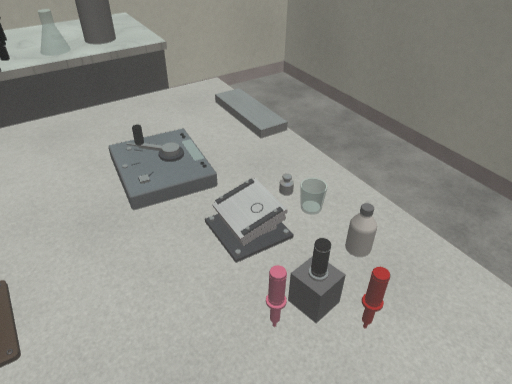

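Top view: the console is at left, its knob at (101,239), hinge at (133,213), with notch marks at (97,249), (129,264) and (163,257). The stage ring is at (272,190), the rest at (362,196) holding the black probe, and the red and pink look-alikes are at (406,176) and (370,236). Only the black one stands in the rest, so it fits. The plate looks to be the mark at (163,257); I'll confirm in crops.

```bash
python3 - <<'E'
from h import *
a=cv2.imread('pics/t0.png'); b=cv2.imread('pics/s0.png')
cr=lambda im,x,y,w,h:cv2.resize(im[y:y+h,x:x+w],(400,300),interpolation=cv2.INTER_CUBIC)
o=np.vstack([np.hstack([cr(a,75,175,128,96),cr(a,228,160,80,60)]),np.hstack([cr(a,335,165,60,45),cr(b,105,115,120,90)])])
o=cv2.convertScaleAbs(o,alpha=1.5); cv2.imwrite('pics/c0.png',o)
E
```

```text
(no output)
```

View pics/c0.png

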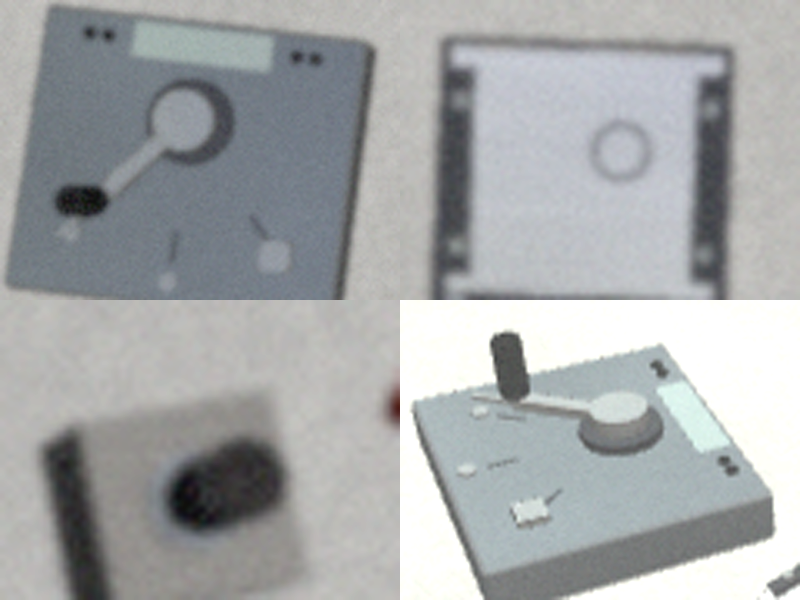

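```bash
python3 - <<'E'
from h import *
from scipy.optimize import least_squares
m=onz('top',162.7,257.2,.058)[:2];c=onz('top',128.4,265.2,.053)[:2];l=onz('top',97.4,248.6,.053)[:2]
f=lambda p:np.concatenate([p[:2]+.125*np.array([np.cos(p[2]+np.pi+t),np.sin(p[2]+np.pi+t)])-q for t,q in ((.7,m),(0,c),(-.7,l))])
r=least_squares(f,[c[0]+.125,c[1],0]);print('pivot',r.x,r.fun*1e3,'cap',onz('top',133.6,212.8,.085))
P=r.x
for t in (-.7,0,.7): print('knob',t,P[:2]+.09*np.array([np.cos(P[2]+np.pi+t),np.sin(P[2]+np.pi+t)]))
a=cv2.imread('pics/t0.png');b=cv2.imread('pics/s0.png')
for n,im,box in (('top',a,(85,225,115,250)),('side',b,(128,120,148,148)),('top',a,(355,180,380,205)),('side',b,(308,235,333,280))):
    x,y,X,Y=box; k=(im[y:Y,x:X].max(2)<(45)).astype(np.uint8)
    nn,lab,st,ce=cv2.connectedComponentsWithStats(k); i=1+st[1:,4].argmax()
    q=np.argwhere(lab==i)[:,::-1]+[x,y]; print(n,len(q),q.mean(0),q.min(0),q.max(0),cv2.minAreaRect(q.astype(np.float32)))
sp=onz('top',272.2,190.2,.075);print('spot',sp)
# stage: strips dark mask -> edges in the top view
for nm,(u,v),z in (('L0',(228+42/5,160+40/5),0.02),('base corners?',(236,168),.02)): pass
g=cv2.cvtColor(a,cv2.COLOR_BGR2GRAY)
k=(g<95).astype(np.uint8)[155:240,222:308]
cs,_=cv2.findContours(k,cv2.RETR_EXTERNAL,cv2.CHAIN_APPROX_NONE); cc=max(cs,key=cv2.contourArea); print('stage',cv2.minAreaRect(cc),cv2.boxPoints(cv2.minAreaRect(cc))+[222,155])
for cc in cs: print(len(cc),cv2.boundingRect(cc))
print(proj('top',sp),proj('side',sp))
E
```

```text
pivot [ 0.53953494  0.28371284 -0.10618282] [-0.07361633  0.44589579  0.29626044  0.09002009 -0.22264411 -0.53591588] cap [0.54018984 0.28061514 0.085     ]
knob -0.7 [0.47723171 0.34866134]
knob 0 [0.45004183 0.29325135]
knob 0.7 [0.46494196 0.23335525]
top 123 [100.58536585 238.78861789] [ 93 235] [108 243] ((100.5, 239.0), (8.0, 15.0), 90.0)Traceback (most recent call last):
  File "<stdin>", line 11, in <module>
ValueError: attempt to get argmax of an empty sequence
```

```bash
python3 - <<'E'
from h import *
from scipy.spatial.transform import Rotation as R
print('knob proj',proj('top',[.4772,.3487,.099]),proj('side',[.4772,.3487,.099]))
a=cv2.imread('pics/t0.png');b=cv2.imread('pics/s0.png')
for n,im,box,t in (('side',b,(128,118,148,148),60),('top',a,(352,180,382,206),45),('side',b,(308,232,333,276),60)):
    x,y,X,Y=box; k=(im[y:Y,x:X].max(2)<t).astype(np.uint8)
    nn,lab,st,ce=cv2.connectedComponentsWithStats(k)
    if nn<2: print('none',im[y:Y,x:X].max(2).min());continue
    i=1+st[1:,4].argmax()
    q=np.argwhere(lab==i)[:,::-1]+[x,y]; print(n,len(q),q.mean(0),q.min(0),q.max(0),cv2.minAreaRect(q.astype(np.float32)))
sp=onz('top',272.2,190.2,.075);print('spot',sp,'->side',proj('side',sp))
g=cv2.cvtColor(a,cv2.COLOR_BGR2GRAY)
for nm,box in (('stage',(222,155,308,240)),('strips',(230,160,300,224))):
  x,y,X,Y=box;k=(g[y:Y,x:X]<85).astype(np.uint8)
  cs,_=cv2.findContours(k,cv2.RETR_EXTERNAL,cv2.CHAIN_APPROX_NONE)
  for cc in cs:
    if len(cc)>20: print(nm,len(cc),cv2.minAreaRect(cc),(cv2.boxPoints(cv2.minAreaRect(cc))+[x,y]).round(1).tolist())
for u,v in ((375.5,180),(346,184),(380,207)): print('rest',onz('top',u,v,.08).round(4))
for u,v in ((372.8,190.2),): print('handle top',onz('top',u,v,.158))
s=ctrl.get_state();print(R.from_quat(s['tcp_rot']).as_matrix().round(3))
big=cv2.resize(b[170:340,195:405],(800,648))[:600]; 
o=np.hstack([cv2.resize(b[175:260,200:300],(400,340),interpolation=3),cv2.resize(b[230:315,275:375],(400,340),interpolation=3)]);cv2.imwrite('pics/c1.png',o)
E
```

```text
knob proj [101.44597309 238.96978391] [137.12742551 134.70990776]
side 125 [137.488 134.6  ] [133 125] [142 143] ((137.42308044433594, 134.11538696289062), (18.8271484375, 7.844645023345947), 78.69007110595703)
top 143 [368.16083916 192.79020979] [360 187] [376 198] ((368.0000305175781, 193.00001525878906), (9.838699340820312, 16.099689483642578), 63.43495178222656)
side 301 [319.25913621 261.98671096] [312 248] [328 273] ((319.4628601074219, 261.02838134765625), (14.802334785461426, 24.384204864501953), 7.594643592834473)
spot [ 0.60092924 -0.04714071  0.075     ] ->side [256.14003358 207.93091975]
stage 355 ((41.83608627319336, 42.7576789855957), (58.670318603515625, 57.598297119140625), 2.0825653076171875) [[233.5, 225.5], [235.6, 167.9], [294.2, 170.0], [292.1, 227.6]]
strips 114 ((59.89845275878906, 36.44477844238281), (6.651219367980957, 53.0719108581543), 1.9749339818954468) [[285.7, 222.9], [287.5, 169.8], [294.1, 170.0], [292.3, 223.1]]
strips 228 ((30.0, 35.5), (55.0, 52.0), 90.0) [[234.0, 168.0], [286.0, 168.0], [286.0, 223.0], [234.0, 223.0]]
rest [ 0.6291 -0.2922  0.08  ]
rest [ 0.6183 -0.2223  0.08  ]
rest [ 0.5649 -0.3023  0.08  ]
handle top [ 0.59584673 -0.26617695  0.158     ]
[[-0.001  0.337  0.941]
 [-0.002  0.941 -0.337]
 [-1.    -0.002 -0.   ]]
```

View pics/c1.png

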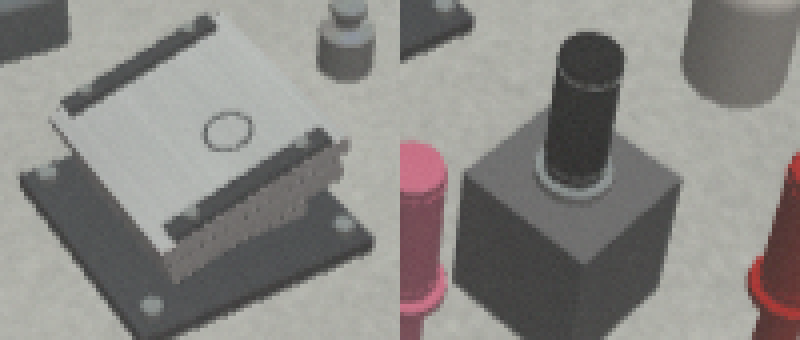

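```bash
python3 - <<'E'
from h import *
sp=tri((272.2,190.2),(257,207.75));print('spot',sp)
h=tri((372.8,190.2),(322.75,244.5));print('handle top',h)
P=[onz('top',u,v,.012)[:2] for u,v in ((233.5,225.5),(235.6,167.9),(294.2,170),(292.1,227.6))]
P=np.array(P);print(P.round(4),P.mean(0))
for i,j in ((0,1),(3,2)): d=P[j]-P[i];print(np.degrees(np.arctan2(d[1],d[0])),np.linalg.norm(d))
for i,j in ((0,3),(1,2)): d=P[j]-P[i];print(np.degrees(np.arctan2(d[1],d[0]))+90,np.linalg.norm(d))
# rest check
for p in ([.596,-.266,.158],[.594,-.2635,.158],[.596,-.266,.122],[.596,-.266,.086]): print(p,proj('top',p),proj('side',p))
E
```

```text
spot [ 0.60173674 -0.04758595  0.07533603]
handle top [ 0.59489743 -0.26589089  0.15577811]
[[ 0.5165  0.0479]
 [ 0.6634  0.0461]
 [ 0.6605 -0.1035]
 [ 0.514  -0.0998]] [ 0.58858644 -0.02732246]
-0.6875934899077261 0.14695412216984807
-1.4472671860388608 0.14655368972586374
-0.960346385353148 0.14770387660323087
-1.1150474895503066 0.14964943781397888
[0.596, -0.266, 0.158] [372.71846118 190.12912812] [324.30114615 243.24532865]
[0.594, -0.2635, 0.158] [371.57972987 191.01576745] [322.41921815 242.78502789]
[0.596, -0.266, 0.122] [368.77104412 191.82407254] [321.86845008 257.88854014]
[0.596, -0.266, 0.086] [365.09925173 193.40066905] [319.58452187 271.63626813]
```

Measured: the hinge is at (0.540, 0.284), the spot at about (0.601, −0.047, 0.075), and the probe axis at about (0.595, −0.266). The square plate is at the +0.7 notch, top view (163,257). First I go over the knob and straddle it.

{"method": "play_rows", "body": {
  "targets": [
    {"delta_pos":[0.25,-0.286,-0.03],"delta_rot":[0,0,-0.147],"claw":52},
    {"delta_pos":[0.25,-0.286,-0.03],"delta_rot":[0,0,-0.147],"claw":52},
    {"delta_pos":[0.25,-0.286,-0.03],"delta_rot":[0,0,-0.147],"claw":52},
    {"delta_pos":[0.25,-0.286,-0.03],"delta_rot":[0,0,-0.147],"claw":52},
    {"delta_pos":[0.25,-0.286,-0.03],"delta_rot":[0,0,-0.147],"claw":52},
    {"delta_pos":[0.25,-0.286,-0.03],"delta_rot":[0,0,-0.147],"claw":52},
    {"delta_pos":[0.25,-0.286,-0.03],"delta_rot":[0,0,-0.147],"claw":52},
    {"delta_pos":[0.25,-0.286,-0.03],"delta_rot":[0,0,-0.147],"claw":52},
    {"delta_pos":[0.25,-0.286,-0.03],"delta_rot":[0,0,-0.147],"claw":52},
    {"delta_pos":[0.25,-0.286,-0.03],"delta_rot":[0,0,-0.147],"claw":52},
    {"delta_pos":[0.25,-0.286,-0.03],"delta_rot":[0,0,-0.147],"claw":52},
    {"delta_pos":[0.25,-0.286,-0.03],"delta_rot":[0,0,-0.147],"claw":52},
    {"delta_pos":[0.25,-0.286,-0.03],"delta_rot":[0,0,-0.147],"claw":52},
    {"delta_pos":[0.25,-0.286,-0.055],"delta_rot":[0,0,-0.147],"claw":52}
  ],
  "newtons": 20
}}

```text
time: 1.27
eef_pos: [0.4791, 0.352, 0.2058]
tcp_rot: [0.279, 0.649, -0.274, 0.653]
contact_force: [0.1, 0.1, 1.8]
opening: 0.605
```

{"method": "play_rows", "body": {
  "targets": [
    {"delta_pos":[-0.002,-0.003,-0.03],"delta_rot":[0,0,0],"claw":52},
    {"delta_pos":[-0.002,-0.003,-0.06],"delta_rot":[0,0,0],"claw":52},
    {"delta_pos":[-0.002,-0.003,-0.08],"delta_rot":[0,0,0],"claw":52},
    {"delta_pos":[-0.002,-0.003,-0.097],"delta_rot":[0,0,0],"claw":52},
    {"delta_pos":[-0.002,-0.003,-0.097],"delta_rot":[0,0,0],"claw":52},
    {"delta_pos":[-0.002,-0.003,-0.097],"delta_rot":[0,0,0],"claw":34},
    {"delta_pos":[-0.002,-0.003,-0.097],"delta_rot":[0,0,0],"claw":34},
    {"delta_pos":[-0.002,-0.003,-0.097],"delta_rot":[0,0,0],"claw":30},
    {"delta_pos":[-0.002,-0.003,-0.097],"delta_rot":[0,0,0],"claw":30}
  ]
}}

```text
time: 2.02
eef_pos: [0.4779, 0.3499, 0.1107]
tcp_rot: [0.28, 0.648, -0.273, 0.654]
contact_force: [0.4, 0.6, -0.1]
opening: 0.355
```

```bash
python3 - <<'E'
from h import *
b=shot('side','s1.png');a=shot('top','t1.png')
o=np.hstack([cv2.resize(b[100:190,95:215],(400,300),interpolation=3),cv2.resize(a[175:271,75:203],(400,300),interpolation=3)]);cv2.imwrite('pics/c2.png',o)
s=ctrl.get_state();p0=s['eef_pos'];print(s['eef_pos'],s['contact_force'],s['opening'])
P=np.array([.5395,.2837,-.1062])
for t in np.append(np.linspace(-.7,.7,9),.75): print(round(t,3),((t+.7)/np.pi).round(4),(P[:2]+.09*np.array([np.cos(P[2]+np.pi+t),np.sin(P[2]+np.pi+t)])-p0[:2]).round(4))
E
```

```text
[0.47768761 0.34946977 0.11010471] [-0.21163636 -0.71434664  0.41533476] 0.3517201582252282
-0.7 0.0 [-0.0005 -0.0008]
-0.525 0.0557 [-0.0108 -0.0127]
-0.35 0.1114 [-0.019  -0.0261]
-0.175 0.1671 [-0.0247 -0.0408]
0.0 0.2228 [-0.0277 -0.0562]
0.175 0.2785 [-0.028 -0.072]
0.35 0.3342 [-0.0255 -0.0875]
0.525 0.3899 [-0.0204 -0.1024]
0.7 0.4456 [-0.0128 -0.1161]
0.75 0.4615 [-0.0102 -0.1198]
```

View pics/c2.png

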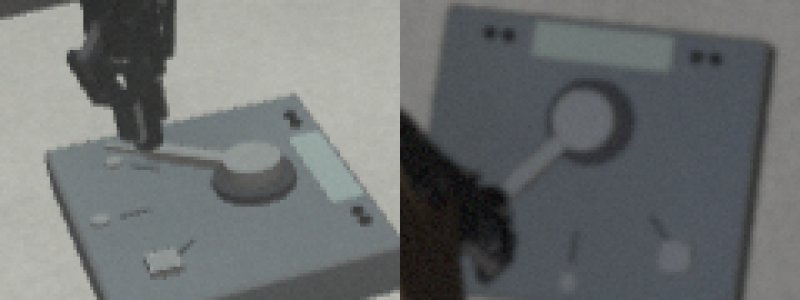

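The fingers straddle the knob in both views. Next, swing along the arc.

{"method": "play_rows", "body": {
  "targets": [
    {"delta_pos":[-0.005,-0.006,-0.003],"delta_rot":[0,0,0.028],"claw":30},
    {"delta_pos":[-0.011,-0.013,-0.003],"delta_rot":[0,0,0.056],"claw":30},
    {"delta_pos":[-0.015,-0.019,-0.003],"delta_rot":[0,0,0.084],"claw":30},
    {"delta_pos":[-0.019,-0.026,-0.003],"delta_rot":[0,0,0.111],"claw":30},
    {"delta_pos":[-0.022,-0.033,-0.003],"delta_rot":[0,0,0.139],"claw":30},
    {"delta_pos":[-0.025,-0.041,-0.003],"delta_rot":[0,0,0.167],"claw":30},
    {"delta_pos":[-0.027,-0.048,-0.003],"delta_rot":[0,0,0.195],"claw":30},
    {"delta_pos":[-0.028,-0.056,-0.003],"delta_rot":[0,0,0.223],"claw":30},
    {"delta_pos":[-0.028,-0.064,-0.003],"delta_rot":[0,0,0.251],"claw":30},
    {"delta_pos":[-0.028,-0.072,-0.003],"delta_rot":[0,0,0.279],"claw":30},
    {"delta_pos":[-0.027,-0.08,-0.003],"delta_rot":[0,0,0.306],"claw":30},
    {"delta_pos":[-0.026,-0.087,-0.003],"delta_rot":[0,0,0.334],"claw":30},
    {"delta_pos":[-0.023,-0.095,-0.003],"delta_rot":[0,0,0.362],"claw":30},
    {"delta_pos":[-0.02,-0.102,-0.003],"delta_rot":[0,0,0.39],"claw":30},
    {"delta_pos":[-0.017,-0.109,-0.003],"delta_rot":[0,0,0.418],"claw":30},
    {"delta_pos":[-0.013,-0.116,-0.003],"delta_rot":[0,0,0.446],"claw":30},
    {"delta_pos":[-0.011,-0.119,-0.003],"delta_rot":[0,0,0.446],"claw":30},
    {"delta_pos":[-0.011,-0.119,-0.003],"delta_rot":[0,0,0.446],"claw":30},
    {"delta_pos":[-0.011,-0.119,-0.003],"delta_rot":[0,0,0.446],"claw":30}
  ]
}}

```text
time: 3.7
eef_pos: [0.4669, 0.2305, 0.1074]
tcp_rot: [-0.203, 0.676, 0.212, 0.676]
contact_force: [-0.1, -0.7, 0.2]
opening: 0.35
```

```bash
python3 - <<'E'
from h import *
s=ctrl.get_state();print(s['eef_pos'],s['contact_force'],s['opening'],s['qpos'])
E
```

```text
[0.4668589  0.2304873  0.10741651] [-0.14933396 -0.73188032  0.18082228] 0.34984995557034093 [ 0.25842862  0.12514339  2.06284949  0.01433604  0.95359594 -1.91628188]
```

{"method": "play_rows", "body": {
  "targets": [
    {"delta_pos":[-0.002,0.003,0],"delta_rot":[0,0,0],"claw":34},
    {"delta_pos":[-0.002,0.003,0],"delta_rot":[0,0,0],"claw":50},
    {"delta_pos":[-0.002,0.003,0],"delta_rot":[0,0,0],"claw":50},
    {"delta_pos":[-0.002,0.003,0],"delta_rot":[0,0,0],"claw":50},
    {"delta_pos":[-0.002,0.003,0.03],"delta_rot":[0,0,0],"claw":50},
    {"delta_pos":[-0.002,0.003,0.07],"delta_rot":[0,0,0],"claw":50},
    {"delta_pos":[-0.002,0.003,0.11],"delta_rot":[0,0,0],"claw":50},
    {"delta_pos":[-0.002,0.003,0.15],"delta_rot":[0,0,0],"claw":50},
    {"delta_pos":[0.03,-0.1,0.15],"delta_rot":[0,0,0],"claw":50},
    {"delta_pos":[0.05,-0.15,0.15],"delta_rot":[0,0,0],"claw":50},
    {"delta_pos":[0.05,-0.2,0.15],"delta_rot":[0,0,0],"claw":50},
    {"delta_pos":[0.05,-0.23,0.15],"delta_rot":[0,0,0],"claw":50},
    {"delta_pos":[0.05,-0.23,0.15],"delta_rot":[0,0,0],"claw":50}
  ]
}}

```text
time: 4.78
eef_pos: [0.5122, 0.0296, 0.2577]
tcp_rot: [-0.204, 0.675, 0.212, 0.676]
contact_force: [1.1, 0.1, -0.1]
opening: 0.586
```

```bash
python3 - <<'E'
from h import *
from scipy.spatial.transform import Rotation as R
b=shot('side','s2.png');a=shot('top','t2.png')
o=np.hstack([cv2.resize(b[100:205,95:235],(400,300),interpolation=3),cv2.resize(a[175:271,75:203],(400,300),interpolation=3)]);cv2.imwrite('pics/c3.png',o)
s=ctrl.get_state();print(s['eef_pos'],s['contact_force'],s['opening'],s['qpos'],R.from_quat(s['tcp_rot']).as_matrix().round(3))
E
```

```text
[0.51291699 0.02631391 0.25754952] [ 0.43244076 -0.24286303  0.40844073] 0.5882231846044489 [-0.15048484 -0.07398981  1.96591367  0.00944109  1.25328814 -2.31273338] [[-0.002 -0.555  0.832]
 [ 0.009  0.832  0.555]
 [-1.     0.009  0.003]]
```

View pics/c3.png

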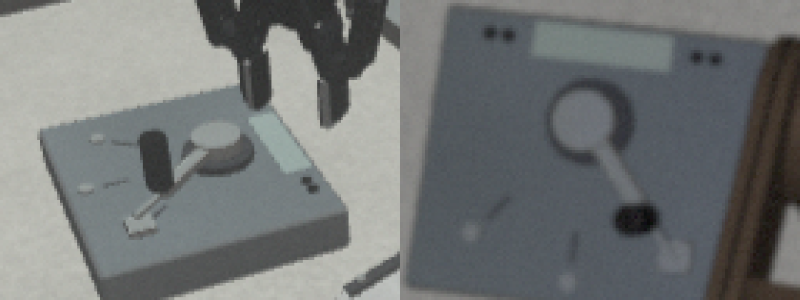

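The lever pointer lies over the square plate and the knob is free. On to the probe.

```bash
cat >> h.py <<'E'
from scipy.spatial.transform import Rotation as R
def move(p,Rd):
    s=ctrl.get_state(); w=(R.from_matrix(Rd)*R.from_quat(s['tcp_rot']).inv()).as_rotvec()/np.pi
    print('dpos',(np.array(p)-s['eef_pos']).round(4),'drot',w.round(4))
DOWN=np.array([[0,0,1],[0,1,0],[-1,0,0.]])
E
python3 -c "
from h import *
move([.595,-.2655,.24],DOWN)"
```

```text
dpos [ 0.0821 -0.2918 -0.0175] drot [-0.0031  0.0002 -0.1873]
```

{"method": "play_rows", "body": {
  "targets": [
    {"delta_pos":[0.025,-0.09,0],"delta_rot":[-0.003,0,-0.187],"claw":64},
    {"delta_pos":[0.04,-0.15,0],"delta_rot":[-0.003,0,-0.187],"claw":64},
    {"delta_pos":[0.06,-0.2,0],"delta_rot":[-0.003,0,-0.187],"claw":64},
    {"delta_pos":[0.082,-0.292,0],"delta_rot":[-0.003,0,-0.187],"claw":64},
    {"delta_pos":[0.082,-0.292,0],"delta_rot":[-0.003,0,-0.187],"claw":64},
    {"delta_pos":[0.082,-0.292,0],"delta_rot":[-0.003,0,-0.187],"claw":64},
    {"delta_pos":[0.082,-0.292,0],"delta_rot":[-0.003,0,-0.187],"claw":64},
    {"delta_pos":[0.082,-0.292,0],"delta_rot":[-0.003,0,-0.187],"claw":64},
    {"delta_pos":[0.082,-0.292,0],"delta_rot":[-0.003,0,-0.187],"claw":64},
    {"delta_pos":[0.082,-0.292,0],"delta_rot":[-0.003,0,-0.187],"claw":64},
    {"delta_pos":[0.082,-0.292,-0.017],"delta_rot":[-0.003,0,-0.187],"claw":64},
    {"delta_pos":[0.082,-0.292,-0.017],"delta_rot":[-0.003,0,-0.187],"claw":64}
  ]
}}

```text
time: 5.88
eef_pos: [0.5939, -0.263, 0.2376]
tcp_rot: [0.0, 0.708, 0.002, 0.706]
contact_force: [0.1, 0.2, -0.6]
opening: 0.753
```

```bash
python3 -c "
from h import *
move([.595,-.2655,.129],DOWN)
b=shot('side','s3.png')
s=ctrl.get_state();print(s['eef_pos'],s['qpos'].round(2))
cv2.imwrite('pics/c4.png',cv2.resize(b[150:340,240:410],(600,600*190//170))[:600])"
```

```text
dpos [ 0.0011 -0.0025 -0.1086] drot [-0.0011 -0.0012 -0.0008]
[ 0.59403932 -0.26305666  0.23847882] [-0.57  0.25  1.66  0.    1.24 -2.15]
```

View pics/c4.png

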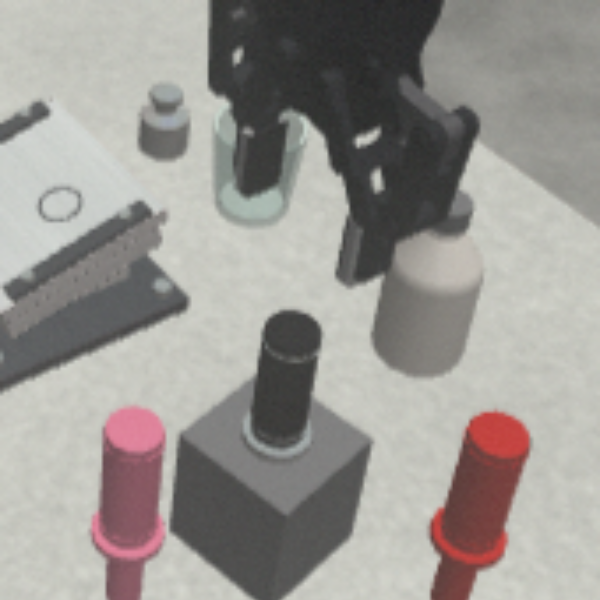

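{"method": "play_rows", "body": {
  "targets": [
    {"delta_pos":[0.001,-0.0025,-0.03],"delta_rot":[-0.001,-0.001,0],"claw":64},
    {"delta_pos":[0.001,-0.0025,-0.06],"delta_rot":[-0.001,-0.001,0],"claw":64},
    {"delta_pos":[0.001,-0.0025,-0.085],"delta_rot":[-0.001,-0.001,0],"claw":64},
    {"delta_pos":[0.001,-0.0025,-0.109],"delta_rot":[-0.001,-0.001,0],"claw":64},
    {"delta_pos":[0.001,-0.0025,-0.109],"delta_rot":[-0.001,-0.001,0],"claw":64},
    {"delta_pos":[0.001,-0.0025,-0.109],"delta_rot":[-0.001,-0.001,0],"claw":50},
    {"delta_pos":[0.001,-0.0025,-0.109],"delta_rot":[-0.001,-0.001,0],"claw":40},
    {"delta_pos":[0.001,-0.0025,-0.109],"delta_rot":[-0.001,-0.001,0],"claw":20},
    {"delta_pos":[0.001,-0.0025,-0.109],"delta_rot":[-0.001,-0.001,0],"claw":10},
    {"delta_pos":[0.001,-0.0025,-0.109],"delta_rot":[-0.001,-0.001,0],"claw":10},
    {"delta_pos":[0.001,-0.0025,-0.109],"delta_rot":[-0.001,-0.001,0],"claw":10},
    {"delta_pos":[0.001,-0.0025,-0.109],"delta_rot":[-0.001,-0.001,0],"claw":10},
    {"delta_pos":[0.001,-0.0025,-0.109],"delta_rot":[-0.001,-0.001,0],"claw":10},
    {"delta_pos":[0.001,-0.0025,-0.109],"delta_rot":[-0.001,-0.001,0],"claw":10}
  ],
  "newtons": 60
}}

```text
time: 7.1
eef_pos: [0.5965, -0.2659, 0.1327]
tcp_rot: [-0.002, 0.706, 0.0, 0.709]
contact_force: [-0.4, 1.6, 6.1]
opening: 0.315
```

```bash
python3 -c "
from h import *
move([.595,-.2655,.129],DOWN)
s=ctrl.get_state();print(s['eef_pos'],s['contact_force'],s['wrist_torque'],s['opening']*85.4)"
```

```text
dpos [-0.0015  0.0004 -0.0037] drot [ 0.0005  0.0013 -0.0009]
[ 0.59653621 -0.26594644  0.13271396] [-0.3764756   1.64533679  6.10916809] [ 0.298719    0.03476338 -0.03526438] 26.904571622028783
```

{"method": "play_rows", "body": {
  "targets": [
    {"delta_pos":[0,0,0.01],"delta_rot":[0,0,0],"claw":10},
    {"delta_pos":[0,0,0.03],"delta_rot":[0,0,0],"claw":10},
    {"delta_pos":[0,0,0.06],"delta_rot":[0,0,0],"claw":10},
    {"delta_pos":[0,0,0.09],"delta_rot":[0,0,0],"claw":10},
    {"delta_pos":[0,0,0.12],"delta_rot":[0,0,0],"claw":10},
    {"delta_pos":[0,0,0.14],"delta_rot":[0,0,0],"claw":10},
    {"delta_pos":[0,0,0.14],"delta_rot":[0,0,0],"claw":10},
    {"delta_pos":[0,0,0.14],"delta_rot":[0,0,0],"claw":10}
  ]
}}

```text
time: 7.77
eef_pos: [0.5968, -0.2664, 0.2743]
tcp_rot: [-0.002, 0.705, -0.0, 0.709]
contact_force: [-0.3, 0.5, -2.6]
opening: 0.31
```

```bash
python3 - <<'E'
from h import *
y=np.radians(-1.0); th=.26
n=np.array([-np.sin(th)*np.cos(y),-np.sin(th)*np.sin(y),np.cos(th)])
sp=np.array([.6015,-.0475,.0753]); x=-n; yy=np.array([-np.sin(y),np.cos(y),0]); Rd=np.c_[x,yy,np.cross(x,yy)]
L=.1247
print('n',n)
for g in (.06,.025,0,-.008): print(g,sp+n*(L+g)); move(sp+n*(L+g),Rd)
s=ctrl.get_state();print(s['eef_pos'],s['contact_force'],s['opening']*85.4)
M=R.from_quat(s['tcp_rot']).as_matrix();print(M.round(3))
b=shot('side','s4.png');p=s['eef_pos']+M[:,0]*L
print('tip side',proj('side',p),'end',proj('side',s['eef_pos']+M[:,0]*(L-.150)), 'top',proj('top',p))
u,v=map(int,proj('side',p));x0,y0=max(0,u-60),max(0,v-100)
cv2.imwrite('pics/c5.png',cv2.resize(b[y0:y0+120,x0:x0+120],(600,600),interpolation=3));print(x0,y0)
E
```

```text
n [-0.2570414   0.00448667  0.96638998]
0.06 [ 0.55402445 -0.04667131  0.25379223]
dpos [-0.0428  0.2197 -0.0205] drot [ 0.0005 -0.0806 -0.0062]
0.025 [ 0.5630209  -0.04682834  0.21996858]
dpos [-0.0338  0.2195 -0.0543] drot [ 0.0005 -0.0806 -0.0062]
0 [ 0.56944694 -0.04694051  0.19580883]
dpos [-0.0274  0.2194 -0.0785] drot [ 0.0005 -0.0806 -0.0062]
-0.008 [ 0.57150327 -0.04697641  0.18807771]
dpos [-0.0253  0.2194 -0.0862] drot [ 0.0005 -0.0806 -0.0062]
[ 0.59680051 -0.26635117  0.27430017] [-0.26125606  0.53487462 -2.56807104] 26.478759859065722
[[ 0.007 -0.003  1.   ]
 [-0.004  1.     0.003]
 [-1.    -0.004  0.007]]
tip side [324.77640011 246.66881462] end [336.07814473 174.99211767] top [372.12978637 189.8032118 ]
264 146
```

View pics/c5.png

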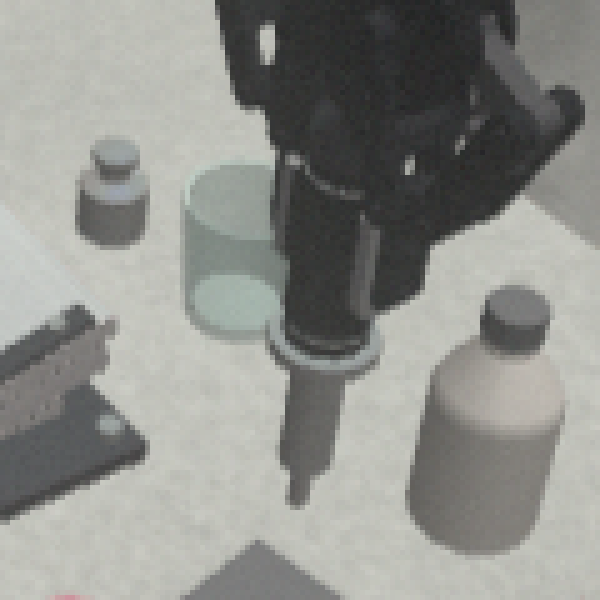

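Probe is lifted and the tip is at (323.6,247.4), within about 1 px of my prediction. Now hover over the specimen with the tilt.

{"method": "play_rows", "body": {
  "targets": [
    {"delta_pos":[-0.005,0.03,0],"delta_rot":[0,-0.02,-0.002],"claw":10},
    {"delta_pos":[-0.013,0.065,0],"delta_rot":[0,-0.04,-0.003],"claw":10},
    {"delta_pos":[-0.02,0.1,0],"delta_rot":[0,-0.06,-0.005],"claw":10},
    {"delta_pos":[-0.027,0.135,-0.005],"delta_rot":[0,-0.0806,-0.006],"claw":10},
    {"delta_pos":[-0.034,0.17,-0.01],"delta_rot":[0,-0.0806,-0.006],"claw":10},
    {"delta_pos":[-0.04,0.2,-0.015],"delta_rot":[0,-0.0806,-0.006],"claw":10},
    {"delta_pos":[-0.043,0.22,-0.02],"delta_rot":[0,-0.0806,-0.006],"claw":10},
    {"delta_pos":[-0.043,0.22,-0.02],"delta_rot":[0,-0.0806,-0.006],"claw":10},
    {"delta_pos":[-0.04,0.22,-0.03],"delta_rot":[0,-0.0806,-0.006],"claw":10},
    {"delta_pos":[-0.037,0.22,-0.042],"delta_rot":[0,-0.0806,-0.006],"claw":10},
    {"delta_pos":[-0.034,0.22,-0.054],"delta_rot":[0,-0.0806,-0.006],"claw":10},
    {"delta_pos":[-0.034,0.22,-0.054],"delta_rot":[0,-0.0806,-0.006],"claw":10},
    {"delta_pos":[-0.034,0.22,-0.054],"delta_rot":[0,-0.0806,-0.006],"claw":10}
  ]
}}

```text
time: 8.9
eef_pos: [0.5613, -0.0465, 0.2152]
tcp_rot: [0.006, 0.613, -0.006, 0.79]
contact_force: [-0.5, 0.1, -1.5]
opening: 0.312
```

```bash
cat > g.py <<'E'
from h import *
import sys
y=np.radians(-1.0); th=.26
n=np.array([-np.sin(th)*np.cos(y),-np.sin(th)*np.sin(y),np.cos(th)])
sp=np.array([.6015,-.0475,.0753]); x=-n; yy=np.array([-np.sin(y),np.cos(y),0]); Rd=np.c_[x,yy,np.cross(x,yy)]
L=.1247
s=ctrl.get_state();print(s['time'],s['eef_pos'],s['contact_force'],s['contact_force']@n,s['opening']*85.4)
M=R.from_quat(s['tcp_rot']).as_matrix();p=s['eef_pos']+M[:,0]*L
print('tip height on face',(p-sp)@n,'lateral',p-sp-((p-sp)@n)*n,'tilt err deg',np.degrees(np.arccos(M[:,0]@-n)))
for q in map(float,sys.argv[2:]): print(q);move(sp+n*(L+q),Rd)
b=shot('side','s'+sys.argv[1]);a=shot('top','t'+sys.argv[1])
print('tip',proj('side',p),proj('top',p),'spot',proj('side',sp),proj('top',sp),'axis',proj('side',p-M[:,0]*.072))
cv2.imwrite('pics/c'+sys.argv[1],np.hstack([cv2.resize(b[140:230,200:320],(480,360),interpolation=3),cv2.resize(a[160:230,230:300],(320,360),interpolation=3)]))
E
python3 g.py 6.png 0 -.008
```

```text
8.9 [ 0.56130293 -0.04646725  0.21517514] [-0.47851852  0.11023645 -1.46607862] -1.2933100171881649 26.686216441589497
tip height on face 0.020815267909678605 lateral [-0.00378369  0.00059788 -0.00100917] tilt err deg 0.48085679594773734
0.0
dpos [ 0.0081 -0.0005 -0.0194] drot [-0.0006 -0.0026  0.0001]
-0.008
dpos [ 0.0102 -0.0005 -0.0271] drot [-0.0006 -0.0026  0.0001]
tip [252.80481784 202.29485513] [272.16366574 192.93955288] spot [256.4520211  207.82802688] [272.35640563 189.95211932] axis [245.5146883  178.55714571]
```

View pics/c6.png

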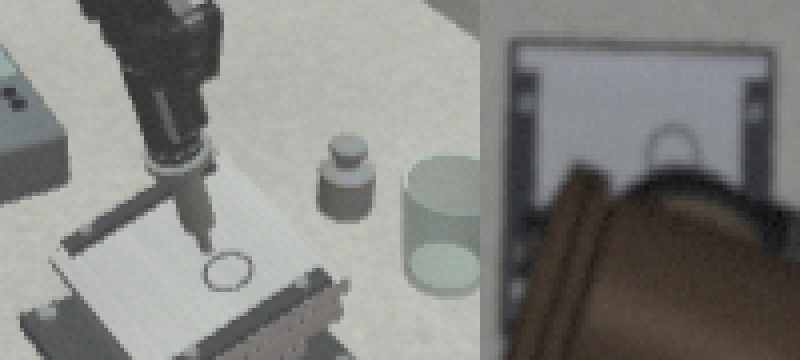

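```bash
sed -i 's/sp=np.array(.*\]); x=/sp=np.array([.6033,-.0480,.0757]); x=/' g.py; python3 - <<'E'
exec(open('g.py').read().split("b=shot")[0].replace("sys.argv[2:]","[.02,.006,0,-.008]"))
E
```

```text
9.0 [ 0.56222444 -0.04650953  0.21750257] [-0.37578959  0.40766864 -2.11078348] -1.941417444385216 26.89480576198722
tip height on face 0.022902493514639133 lateral [-0.00363398  0.00092104 -0.00097085] tilt err deg 0.2406710977624146
0.02
dpos [ 0.0039 -0.0008 -0.002 ] drot [-0.0002 -0.0013 -0.    ]
0.006
dpos [ 0.0075 -0.0009 -0.0155] drot [-0.0002 -0.0013 -0.    ]
0.0
dpos [ 0.009  -0.0009 -0.0213] drot [-0.0002 -0.0013 -0.    ]
-0.008
dpos [ 0.0111 -0.001  -0.029 ] drot [-0.0002 -0.0013 -0.    ]
```

{"method": "play_rows", "body": {
  "targets": [
    {"delta_pos":[0.004,-0.001,-0.002],"delta_rot":[0,-0.001,0],"claw":10},
    {"delta_pos":[0.005,-0.001,-0.007],"delta_rot":[0,-0.001,0],"claw":10},
    {"delta_pos":[0.0065,-0.001,-0.012],"delta_rot":[0,-0.001,0],"claw":10},
    {"delta_pos":[0.0075,-0.001,-0.0155],"delta_rot":[0,-0.001,0],"claw":10},
    {"delta_pos":[0.0075,-0.001,-0.0155],"delta_rot":[0,-0.001,0],"claw":10},
    {"delta_pos":[0.0075,-0.001,-0.0155],"delta_rot":[0,-0.001,0],"claw":10},
    {"delta_pos":[0.0075,-0.001,-0.0155],"delta_rot":[0,-0.001,0],"claw":10},
    {"delta_pos":[0.0075,-0.001,-0.0155],"delta_rot":[0,-0.001,0],"claw":10},
    {"delta_pos":[0.0075,-0.001,-0.0155],"delta_rot":[0,-0.001,0],"claw":10},
    {"delta_pos":[0.0075,-0.001,-0.0155],"delta_rot":[0,-0.001,0],"claw":10}
  ]
}}

```text
time: 9.83
eef_pos: [0.5698, -0.0475, 0.2023]
tcp_rot: [0.006, 0.61, -0.007, 0.793]
contact_force: [0.5, -0.2, -0.9]
opening: 0.316
```

```bash
python3 g.py 7.png 0 -.004 -.008
```

```text
9.8333 [ 0.56981504 -0.04749592  0.20227571] [ 0.47175515 -0.22675766 -0.9003707 ] -0.9923872119982508 26.983818330820583
tip height on face 0.006230822978335629 lateral [ 1.01469620e-04 -6.58032861e-06  2.70195441e-05] tilt err deg 0.04794605904566875
0.0
dpos [ 0.0014  0.0001 -0.0061] drot [-0.0002 -0.0002 -0.    ]
-0.004
dpos [ 0.0025  0.     -0.0099] drot [-0.0002 -0.0002 -0.    ]
-0.008
dpos [ 0.0035  0.     -0.0138] drot [-0.0002 -0.0002 -0.    ]
tip [256.73003283 205.63447479] [272.61398943 189.53869791] spot [257.27556472 207.53383297] [272.58062705 189.18994647] axis [249.53138836 182.5281427 ]
```

View pics/c7.png

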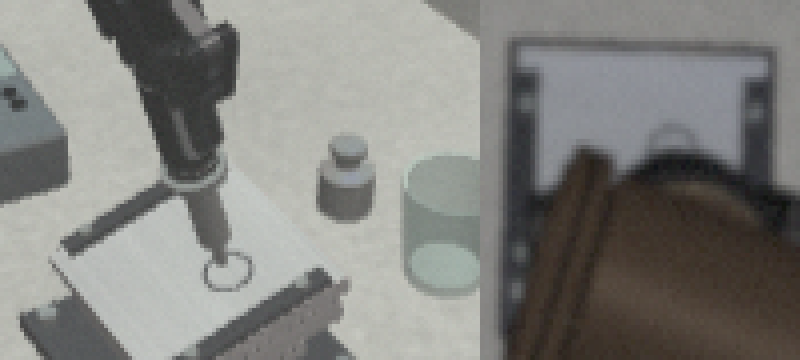

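The tip will land about 1 px left of the ring centre, so I add 1 mm and press in steps, watching the force.

{"method": "play_rows", "body": {
  "targets": [
    {"delta_pos":[0.002,0,-0.003],"delta_rot":[0,0,0],"claw":10},
    {"delta_pos":[0.003,0,-0.006],"delta_rot":[0,0,0],"claw":10},
    {"delta_pos":[0.0035,0,-0.0097],"delta_rot":[0,0,0],"claw":10},
    {"delta_pos":[0.0035,0,-0.0097],"delta_rot":[0,0,0],"claw":10},
    {"delta_pos":[0.0035,0,-0.0097],"delta_rot":[0,0,0],"claw":10},
    {"delta_pos":[0.0035,0,-0.0097],"delta_rot":[0,0,0],"claw":10},
    {"delta_pos":[0.0035,0,-0.0097],"delta_rot":[0,0,0],"claw":10},
    {"delta_pos":[0.0035,0,-0.0097],"delta_rot":[0,0,0],"claw":10}
  ]
}}

```text
time: 10.6
eef_pos: [0.5735, -0.0476, 0.1929]
tcp_rot: [0.005, 0.609, -0.007, 0.793]
contact_force: [-0.3, 0.5, 0.4]
opening: 0.312
```

```bash
sed -i 's/sp=np.array(.*\]); x=/sp=np.array([.6043,-.0480,.0760]); x=/' g.py; python3 g.py 8.png -.004 -.008; python3 - <<'E'
from h import *
f=[]
for i in range(12): 
    ctrl.read_camera('side'); f.append(ctrl.get_state()['contact_force'])
print(np.mean(f,0),np.std(f,0),np.mean(f,0)@[-.257,.0045,.966])
E
```

```text
10.6 [ 0.57347146 -0.04755396  0.19286515] [-0.28044182  0.51417526  0.44209113] 0.5016245350595259 26.675385252745116
tip height on face -0.0038364679061943688 lateral [ 2.37431828e-04 -3.87733108e-05  6.33323745e-05] tilt err deg 0.02640785091932978
-0.004
dpos [-0.0002  0.0001 -0.0002] drot [-0.0001 -0.     -0.    ]
-0.008
dpos [ 0.0008  0.0001 -0.0041] drot [-0.0001 -0.     -0.    ]
tip [258.1232173  208.36964928] [272.58985659 188.42207816] spot [257.66446313 207.27271631] [272.58975434 188.76076482] axis [251.05240382 185.63673118]
[ 0.1745217  -0.07251153  0.22022064] [0.3687199  0.51552598 0.57716335] 0.16755475958961547
```

Contact force is about 1.7 N above the free weight, so the tip is in by 3–4 mm, which agrees with the kinematics. I press about 4.6 mm more.

{"method": "play_rows", "body": {
  "targets": [
    {"delta_pos":[0.0004,0,-0.0015],"delta_rot":[0,0,0],"claw":10},
    {"delta_pos":[0.0008,0,-0.003],"delta_rot":[0,0,0],"claw":10},
    {"delta_pos":[0.001,0,-0.0045],"delta_rot":[0,0,0],"claw":10},
    {"delta_pos":[0.001,0,-0.0045],"delta_rot":[0,0,0],"claw":10},
    {"delta_pos":[0.001,0,-0.0045],"delta_rot":[0,0,0],"claw":10},
    {"delta_pos":[0.001,0,-0.0045],"delta_rot":[0,0,0],"claw":10},
    {"delta_pos":[0.001,0,-0.0045],"delta_rot":[0,0,0],"claw":10},
    {"delta_pos":[0.001,0,-0.0045],"delta_rot":[0,0,0],"claw":10}
  ]
}}

```text
time: 11.97
eef_pos: [0.5745, -0.0476, 0.1882]
tcp_rot: [0.005, 0.609, -0.007, 0.793]
contact_force: [0.7, -0.0, 1.4]
opening: 0.313
```

```bash
python3 g.py 9.png -.008; python3 - <<'E'
from h import *
f=[]
for i in range(20): 
    ctrl.read_camera('side'); f.append(ctrl.get_state()['contact_force'])
print(np.mean(f,0),np.mean(f,0)@[-.257,.0045,.966])
print(ctrl.get_state()['eef_pos'])
b=cv2.imread('pics/s9.png');cv2.imwrite('pics/c10.png',cv2.resize(b[165:225,220:300],(800,600),interpolation=3))
E
```

```text
11.9667 [ 0.57445365 -0.04755591  0.18821989] [ 0.67894565 -0.01670828  1.3944489 ] 1.1729893331881807 26.69234232125497
tip height on face -0.008578069252923697 lateral [-1.06285211e-05 -1.52015289e-05 -2.75640857e-06] tilt err deg 0.028969328553609116
-0.008
dpos [-0.0002  0.0001  0.0006] drot [-0.0002 -0.     -0.    ]
tip [258.45978479 209.83245596] [272.5555774  188.23612409] spot [257.66446313 207.27271631] [272.58975434 188.76076482] axis [251.44013318 187.27504187]
[0.14853842 0.03757166 1.25060452] 1.170078666971537
[ 0.57436504 -0.04755926  0.18809688]
```

View pics/c10.png

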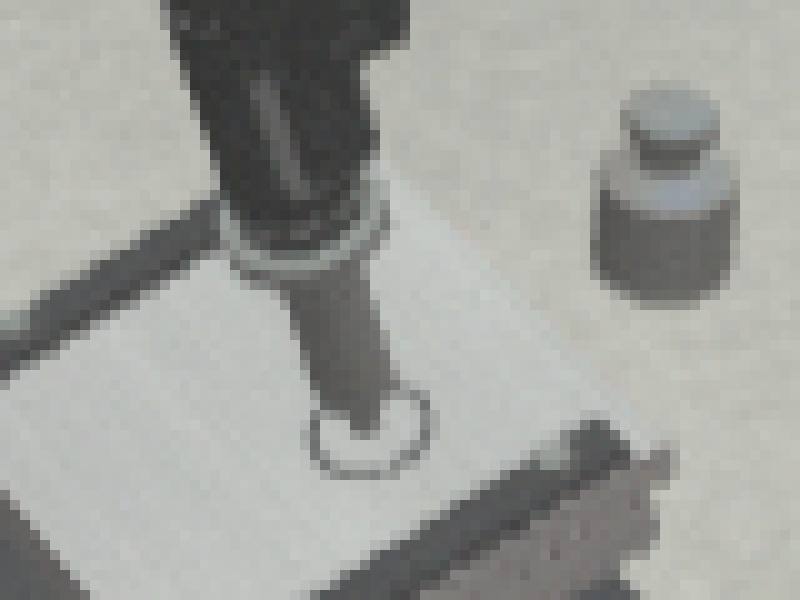

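The tip sits at the ring's middle, (256.8,208.6) against ring centre (257.1,208). The axis slope in the picture (0.31) matches the face normal. The force is about 2.7 N and the kinematics give about 8 mm in. Handing in.

```bash
python3 -c "
from h import *
print(ctrl.sign_off())"
```

```text
the job is handed in; nothing more can be done
None
```

I set the range lever in the notch with the square plate and let go. The probe is now held in the gripper, pressed on the specimen inside the scribed ring, and I handed the job in at about 13 s.

**Lever:** it is in the +0.7 notch. After I let go, both pictures showed the pointer over the square plate.

**Tip position:** the last side view showed the tip within about 1 px (2 mm) of the ring's centre. The arm hid the ring from the top camera, so only the side view confirms this.

**Squareness:** the tool is within 0.03° of the face normal I assumed (15° slope, −1° yaw). The probe's slope in the side view matches that normal at 0.31.

**Press depth:** two estimates disagree slightly. The kinematics give about 8.6 mm in, while the average force of about 2.7 N gives about 7 mm. Half-way is 8 mm, and both are close to it.

**Bystanders:** I did not touch the bottle, beaker or weight. I did not take a separate picture of all three at the end.

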